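# Hold the bearing-ball tray level in the ultrasonic bath

### The job

Two small steel trays with blue grips stand on the worktop; one carries a loose bearing ball in its shallow pocket. Lift that tray by its grip, carry it so that the ball stays in the pocket, and lower it into the well of the open ultrasonic bath until the whole ball is below the well's rim, then hold it there level and still for about three seconds, touching neither walls nor floor of the well. Finish while still holding it there; do not let go or put it down, leave the bath lid open, and leave the empty tray and the glass beaker where they are.

Things in the scene. Friction and masses are not known exactly. Their poses are not given: they have to be found in the camera images.
- ball_tray: Round steel tray with the ball, 0.16 kg. Origin: centre of underside. Plate 68 mm across, 4 mm thick; on it a pocket ring, 22 mm inside, 3 mm high (ball gets out beyond about 45 deg tilt, or by jerks). Wire bail, rods at y = +-28 mm, carries a blue grip tab 12 mm thick (tray's x), 36 mm wide (y), 108 to 142 mm above the underside: pinch it from above, fingers closing along the tray's x.
- empty_tray: The same tray without a ball, loose; not to be moved. The two trays change places between starts. Origin and axes as for ball_tray.
- ball_center (a point): Centre of the dark steel ball, 18 mm in diameter, 25 g, loose in the pocket; it may roll within it up to about 5 mm off the centre.
- ball_tray_pocket (a point): Point on the ball tray's axis 13 mm above its underside, where the ball's centre is when it lies in the middle of the pocket.
- ultrasonic_bath: White ultrasonic cleaner, fixed, 150 (x) x 204 mm (y). Origin: centre of underside, on the worktop; z up. Well central: x -48 to 48, y -75 to 75 mm; floor 36 mm, rim 98 mm above the underside. Its +x faces the robot's left; there the open lid stands upright, 61 mm from the centre, up to 230 mm high.
- ultrasonic_bath_lid (a joint): Lid of the bath, rad: 0 shut, about 1.6 open (as it starts). It falls shut if pushed back below about 1.5.
- glass_beaker: Loose clear beaker, 72 mm across, 90 mm high, a bystander. Origin: centre of its underside.
- water_distiller: Fixed white water distiller, an obstacle: a drum 236 mm across and 350 mm high on the robot's right, beside the trays and near the arm's start; its beak, 240 to 275 mm high, reaches 163 mm from the origin along its -x, towards the robot. Origin: on its underside; the drum's centre is at x 45, y 19 mm.
- sink_tap: Fixed sink mixer tap, an obstacle between the back of the worktop and the bath: up to 212 mm high, within 110 mm of its origin (middle of its outline, at worktop height); its spout reaches out over the sink.
Not all that is in view belongs to the job. Leave any orange or purple look-alike of the ball_tray alone.

How it is judged (in metres and radians):
On the way, in this order (a step that is already met when the one before it is completed fails the run):
1. the tray is lifted clear of the worktop with the ball in its pocket (height (world z) of ball_tray above 0.1 m and distance between ball_center and ball_tray_pocket below 0.01 m and contact force between ball_tray and the fingers above 0.5 N), for 0.2 s.
2. the tray is held level, still and free in the well for about three seconds (2.5 s at least) (z of ball_tray in the frame of ultrasonic_bath between 0.04 and 0.076 m and x of ball_tray in the frame of ultrasonic_bath between -0.018 and 0.018 m and y of ball_tray in the frame of ultrasonic_bath between -0.044 and 0.044 m and contact force between ball_tray and ultrasonic_bath below 0.3 N and contact force between ball_tray and the fingers above 0.5 N and angle between ball_tray's own z axis and vertical below 0.12 rad and linear speed of ball_tray below 0.02 m/s and distance between ball_center and ball_tray_pocket below 0.01 m and value of joint ultrasonic_bath_lid above 1.3 rad and distance of each of empty_tray, glass_beaker from where it was at the start of the episode below 0.02 m), for 2.5 s.
At the end, for the whole second after the job is handed in: Tray hangs from the fingers in the well: underside 40-76 mm above the bath's, within 18 mm (x) and 44 mm (y) of its centre, not touching the bath, tilt under 0.12 rad, under 0.02 m/s, ball in pocket (10 mm), lid over 1.3 rad; empty tray and beaker within 20 mm of their places (all of step 2); the arm keeps its last pose, push and grip.
It fails at once if the ball left its pocket (distance between ball_center and ball_tray_pocket above 0.02 m).
It fails at once if the lid was knocked shut (value of joint ultrasonic_bath_lid below 1 rad).
It fails at once if the empty tray or the beaker was moved (distance of any of empty_tray, glass_beaker from where it was at the start of the episode above 0.02 m).
It also fails if it takes over 59 s, if anything falls off the work surface, if the arm or the gripper's body presses on something with over 40 N, if the wrist force passes 120 N, or if a joint passes its speed limit or range.

### The arm

A 6-joint arm with a two-finger parallel gripper is mounted at the origin on a cart in front of the work surface, level with it; the furniture and walls round the work are solid. World frame = base frame: x ahead of the robot, y to its left, z up, the work surface at z = 0. Lengths are in m, angles in degrees, forces in N, time in s.
With the tool pointing down it reaches from about 0.4 to 0.825 m from the base axis. Payload 7 kg.
Tool frame: the origin (TCP) lies between the finger pads; the fingertips stand 25 mm ahead of it and the grasp point (between the pads) lies 6 mm ahead of it; z points along the fingers, y is the line along which they close (so a half turn about z gives the same grasp; the last joint's range is limited). The gripper opens to 88 mm and grips with 3 to 60 N. Pads are 19 mm wide; open, the fingers measure 130 mm over their backs; the gripper's body (78 mm by 193 mm) begins 47 mm behind the grasp point.
Start: joints at [-51.618, 20.546, 0.682, 0, -70.136, -16.507], TCP at [0.251, -0.626, 0.226] pointing down, gripper open.
Joint ranges: [-176.03, 176.03], [-82.01, 121.73], [-58.28, 71.71], [-173.87, 95.51], [-174.79, -0.11], [-173.66, 173.66]. Speed limits (degrees/s): [136.94, 136.94, 172.46, 180, 180, 180].

### API

Orientations are given as [roll, pitch, yaw] about the fixed x, y, z axes, in that order (R = Rz(yaw) Ry(pitch) Rx(roll)).
In Python, from plant import status, optics, job gives the robot as it stands. The module is installed in compiled form; this text tells all that it offers.
- The arm moves only by the shell command python3 -m pendant FILE, which reads ROWS from the file FILE. ROWS is a JSON object with one list for each field, all of the same length, 1 to 8, a row being the entries at one place: sx, sy, sz (the shift in m), twist (a turn about the tool's z in degrees), jaw (the finger opening in m); each row is the pose to reach, as a shift and turn from the pose commanded when the command began, along the tool's axes at that moment; what a row does not reach only later rows make up. A row lasts 1/8 s, in which the tool goes at most 0.0625 m and 10.7 degrees, less where a joint would pass 70% of its speed; a pose out of reach is approached as far as the arm can. The fingers move at their own pace and stop on an object; the grip force is fixed at half the most. Time passes only in rows, so rows that do not move let the fingers close. It prints the time, the measured TCP pose, the force, the opening and the grip force at its end. Input that does not fit is refused with a message, and nothing moves.
- status.get_obs(): the state, without advancing time (a new reading comes with each control period).
- optics.snapshot(name): name is "side" or "top" or "wrist"; returns a dict with "frame" (420x560x3 uint8, red, green, blue), "z_map" (420x560 float32, m along the optical axis (not along the pixel's ray), 0 where there is no reading), "fovy" (degrees; the focal length in pixels is half the picture's height over the tangent of half this angle, whatever the lens; pixels are square), "cx", "cy" (the principal point, pixels), "k1" (the pictures are not rectified: a ray, as slopes to the right and down, at radius r is drawn at 1 + k1 r^2 times it, then the intrinsics apply), "R" (3x3) and "t" (3): a world point X has camera coordinates R X + t; the wrist camera has in their place "T_tool_cam" (4x4, takes a point from camera to tool coordinates, whose origin is the TCP and whose axes are the flange's). Camera axes: x right, y down, z forward; pixel columns grow to the right and rows downward; lengths in m; the calibration is good to about 2 mm. A picture is of the moment at which its call begins: read the wrist's pose just before it.
- job.close_job(): hands the job in; it is judged then, once.
The state is a dict: "clock": time; "joint_pos": joint angles; "qvel": joint speeds; "tau": joint torques, N m; "tool_pos": TCP position; "orientation": TCP orientation; "force": force on the tool from outside, world axes, zero at the start; "moment": the same for the moment, N m; "opening": finger opening in m; "gripper_force": force on a finger pad.
Only numpy, scipy, OpenCV 4.12 (cv2) and the standard library are available. Lean on these libraries where they do the work, as an engineer would, in place of code of your own. Each camera call takes 0.05 s, during which the arm holds its last target. There are 200 camera calls.

## Working session

There is one attempt and no reset: what is moved stays moved. The work goes in short steps, Python scripts to look and compute and a shell command to move; the robot and the scene stay as the last step left them, time stands still between calls to the robot, and variables do not carry over. Pictures are saved under pics/ and viewed, at most 10 in all, crops included, and the job is handed in when it is done.

```bash
mkdir -p pics
cat > h.py <<'E'
import numpy as np, cv2, pickle
from plant import status, optics, job
from scipy.spatial.transform import Rotation as Ro
def snap(n):
    o=status.get_obs(); s=optics.snapshot(n); s['obs']=o; pickle.dump(s,open(n+'.pkl','wb')); return s
def load(n): return pickle.load(open(n+'.pkl','rb'))
def world(s,u,v,z=None,plane=None):
    f=210/np.tan(np.radians(s['fovy'])/2)
    d=np.array([(np.asarray(u,float)-s['cx'])/f,(np.asarray(v,float)-s['cy'])/f]); p=d.copy()
    for _ in range(20): p=d/(1+s['k1']*(p**2).sum(0))
    ray=np.array([p[0],p[1],np.ones_like(p[0])])
    if 'R' in s: R=np.array(s['R']).T; t=-R@np.array(s['t'])
    else:
        o=s['obs']; T=np.array(s['T_tool_cam']); Rt=Ro.from_euler('xyz',o['orientation'],degrees=True).as_matrix()
        R=Rt@T[:3,:3]; t=Rt@T[:3,3]+np.array(o['tool_pos'])
    rw=R@ray
    sh=(3,)+(1,)*(rw.ndim-1)
    if plane is not None: z=(plane-t[2])/rw[2]
    return t.reshape(sh)+rw*z
def cloud(s):
    v,u=np.mgrid[0:420,0:560]
    P=np.moveaxis(world(s,u.ravel(),v.ravel(),s['z_map'].ravel()).reshape(3,420,560),0,-1)
    P[s['z_map']==0]=np.nan
    return P
E
python3 - <<'E'
from h import *
for n in ('top','side'):
    s=snap(n); print(n,s['fovy'],s['cx'],s['cy'],s['k1'],(s['z_map']>0).mean(),-np.array(s['R']).T@s['t'])
    cv2.imwrite(f'pics/{n}0.png',cv2.resize(s['frame'][:,:,::-1],(800,600)))
print(status.get_obs())
E
```

```text
top 50.1655333972083 274.9306061949817 211.77074194001153 0.015727824353546006 0.995765306122449 [ 0.33061332 -0.07318427  1.59275401]
side 56.56851937083062 282.11137923770065 209.1295935427841 -0.048297507807483896 0.9960756802721088 [0.71063678 0.31582672 0.98075093]
{'clock': 0.1, 'joint_pos': array([-5.16174863e+01,  2.05868824e+01,  6.39545489e-01, -2.01028341e-02,
       -7.01346576e+01, -1.65067029e+01]), 'qvel': array([ 0.14630696, -0.05807381,  0.09390323,  0.01531351, -0.00330943,
       -0.07363629]), 'tau': array([ 6.30781269e-04, -5.84163630e+01,  2.93752688e+01,  7.01553673e+00,
        1.01409119e-02, -9.36079937e-05]), 'tool_pos': array([ 0.25132861, -0.62599742,  0.22481796]), 'orientation': array([ 1.79916015e+02, -5.17922486e-03, -1.58131030e+02]), 'force': array([ 0.18141186, -0.47651236, -0.31054549]), 'moment': array([ 0.02064303, -0.0203416 , -0.01192806]), 'gripper_force': 0.0, 'opening': 0.08764249116918706}
```

View pics/top0.png

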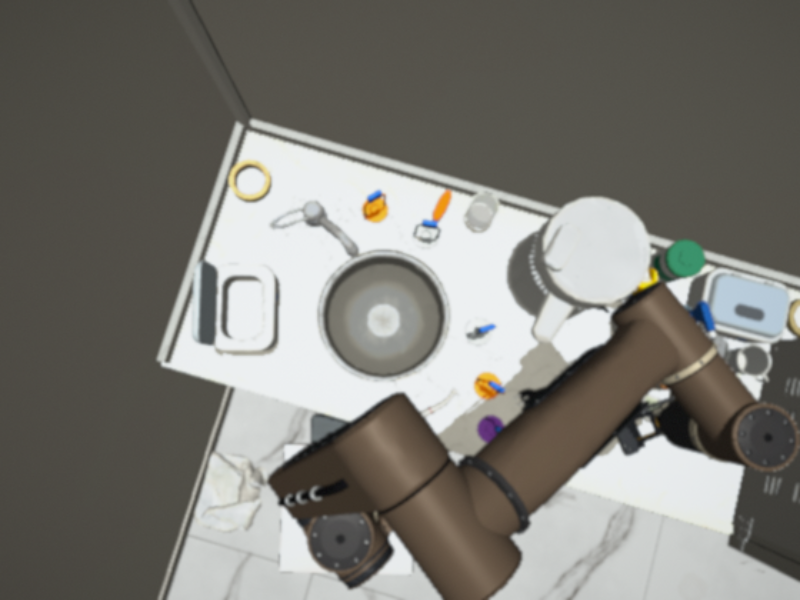

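View pics/side0.png

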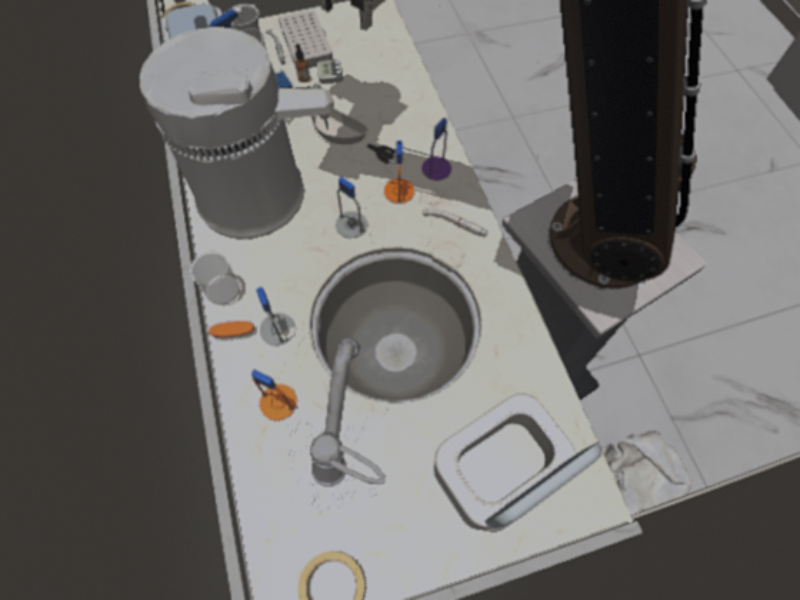

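The top view shows the bath at (245,308), the tap at (315,215) and the distiller drum at (595,250). The steel trays with blue grips are at top (480,330) and (427,232), which are side (348,225) and (277,329). Orange and purple look-alikes stand at side (400,190), (277,402) and (437,168). I'll confirm which steel tray has the ball in an enlarged crop.

Run:
```python
from h import *
s=load('side');t=load('top')
def c(s,u,v,w=34): 
    u=int(u*.7);v=int(v*.7);return cv2.resize(s['frame'][v-w:v+w,u-w:u+w,::-1],(400,300) if 0 else (300,300),interpolation=cv2.INTER_CUBIC)
im=np.vstack([np.hstack([c(s,348,210),c(s,272,315)]),np.hstack([c(t,480,330,24),c(t,427,232,24)])])
cv2.imwrite('pics/crop1.png',im)
for n,s in (('side',s),('top',t)):
    P=cloud(s); hsv=cv2.cvtColor(s['frame'],cv2.COLOR_RGB2HSV)
    m=((hsv[...,0]>105)&(hsv[...,0]<125)&(hsv[...,1]>130)&(P[...,2]>.09)&(P[...,2]<.16)).astype(np.uint8)
    k,l,st,_=cv2.connectedComponentsWithStats(m)
    for i in range(1,k):
        if st[i,4]>15:
            Q=P[l==i]; top=Q[Q[:,2]>.13]
            r=cv2.minAreaRect((top[:,:2]*1000).astype(np.float32)) if len(top)>4 else None
            print(n,st[i],np.nanmedian(Q,0).round(3),Q[:,2].max().round(3),r)
```

```text
side [306  84   6   7  18] [ 0.2   -0.339  0.141] 0.144 ((200.9744873046875, -339.246826171875), (28.288747787475586, 5.843947887420654), 23.140047073364258)
side [278  99   3  10  25] [ 0.307 -0.33   0.142] 0.145 ((305.47772216796875, -330.2564392089844), (28.662206649780273, 5.666068077087402), 58.24613952636719)
side [238 124   9   9  38] [ 0.438 -0.308  0.141] 0.144 ((437.0923156738281, -307.7967529296875), (8.317646026611328, 32.054771423339844), 15.406320571899414)
side [180 202   7  12  43] [ 0.677 -0.172  0.141] 0.145 ((676.4059448242188, -171.7373046875), (32.50620651245117, 8.159807205200195), 80.36935424804688)
side [177 260  13   9  60] [ 0.739 -0.042  0.142] 0.145 ((739.8013305664062, -42.18949890136719), (9.516510009765625, 33.03992462158203), 37.08124542236328)
top [258 134   8   7  27] [ 0.737 -0.046  0.141] 0.15 ((737.4165649414062, -44.47664260864258), (7.0367207527160645, 28.429872512817383), 31.617826461791992)
top [296 155   9   4  29] [ 0.675 -0.177  0.139] 0.146 ((674.7568359375, -173.69810485839844), (26.727855682373047, 9.288081169128418), 87.8758773803711)
top [335 228  11   5  26] [ 0.434 -0.307  0.141] 0.15 ((435.2630310058594, -307.81292724609375), (6.986683368682861, 31.130857467651367), 15.0551118850708)
top [343 268  10   6  23] [ 0.303 -0.334  0.14 ] 0.146 ((303.7580261230469, -333.5807800292969), (32.982643127441406, 6.4915995597839355), 56.668365478515625)
```

View pics/crop1.png

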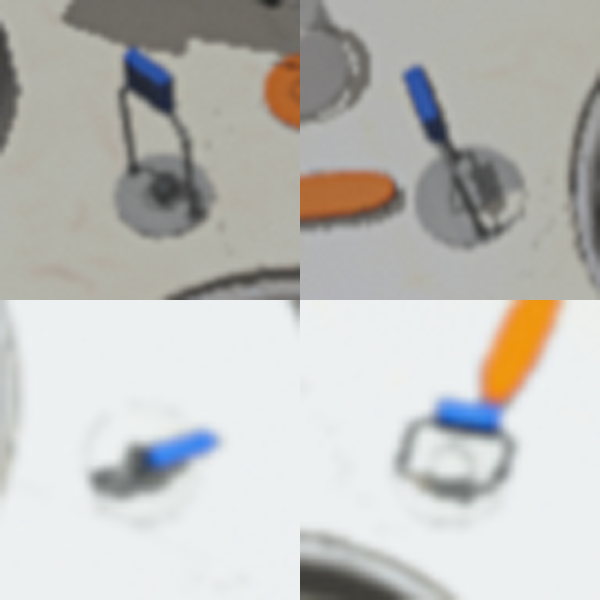

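The left pair of crops (side 348,225 and top 480,330) shows a dark round ball in the pocket. The other steel tray shows only an empty ring and the shadow of its tab. So the target's grip is at about (0.436,-0.308), with tray x at roughly 15°. Next I'll locate the bath, distiller and tap.

Run:
```python
from h import *
s=load('top');t=load('side')
for n,s in(('top',s),('side',t)):
    P=cloud(s); x,y,z=P[...,0],P[...,1],P[...,2]
    def rep(lab,m):
        m=m.astype(np.uint8); k,l,st,_=cv2.connectedComponentsWithStats(m)
        if k<2: print(n,lab,'none');return
        i=1+st[1:,4].argmax(); Q=P[l==i]; r=cv2.minAreaRect((Q[:,:2]*1000).astype(np.float32))
        print(n,lab,len(Q),'rect',np.round(r[0]),np.round(r[1]),round(r[2],1),'z',np.nanpercentile(Q[:,2],[1,50,99]).round(3)); return Q
    B=(y>.15)&(y<.65)&(x>.2)&(x<.8)
    rep('rim',B&(z>.088)&(z<.108)); rep('lid',B&(z>.125)); rep('outer',B&(z>.06)&(z<.108))
    rep('floor',B&(z>.03)&(z<.042))
    D=(y<-.2)&(x>.35)&(x<.9)
    Q=rep('drumtop',D&(z>.335)&(z<.37)); 
    if Q is not None: print(cv2.minEnclosingCircle((Q[:,:2]*1000).astype(np.float32)))
    rep('beak',D&(z>.23)&(z<.285)&(y<-.35)&(x<.62))
    rep('tap',(x>.5)&(y>.0)&(y<.4)&(z>.1)&(z<.25)&~((abs(x-.74)<.04)&(abs(y+.04)<.06)))
```

```text
top rim 1245 rect [475. 252.] [200. 138.] 0.6 z [0.089 0.097 0.106]
top lid 32774 rect [500. 426.] [ 10. 622.] 75.0 z [0.141 0.575 0.873]
top outer 1433 rect [475. 252.] [200. 138.] 0.6 z [0.062 0.097 0.106]
top floor 811 rect [477. 264.] [144.  84.] 0.5 z [0.031 0.038 0.042]
top drumtop 4276 rect [ 585. -496.] [212. 215.] 77.8 z [0.336 0.344 0.369]
((583.9525756835938, -493.3165283203125), 110.88907623291016)
top beak 848 rect [ 496. -409.] [196. 146.] 45.5 z [0.236 0.268 0.284]
top tap 3450 rect [832. 267.] [233. 493.] 35.7 z [0.102 0.182 0.249]
side rim 2633 rect [475. 251.] [207. 141.] 4.4 z [0.09  0.099 0.103]
side lid 9749 rect [421. 447.] [  2. 457.] 75.0 z [0.14  0.52  0.744]
side outer 2968 rect [474. 253.] [207. 144.] 3.6 z [0.062 0.098 0.103]
side floor 2005 rect [469. 258.] [138.  94.] 1.1 z [0.036 0.039 0.042]
side drumtop 4469 rect [ 584. -496.] [217. 214.] 79.5 z [0.337 0.345 0.369]
((583.5049438476562, -491.1585388183594), 112.68513488769531)
side beak 1477 rect [ 511. -423.] [219.  83.] 0.5 z [0.231 0.266 0.284]
side tap 2701 rect [908. 103.] [213.   4.] 75.0 z [0.102 0.184 0.249]
```

Run:
```python
from h import *
t=load('top');s=load('side')
for n,q in(('top',t),('side',s)):
    P=cloud(q); x,y,z=P[...,0],P[...,1],P[...,2]
    m=(z>.13)&(z<.25)&(y>.27)&(y<.42)&(x>.3)&(x<.65); Q=P[m]; 
    if len(Q)>9: vx,vy,a,b=cv2.fitLine(Q[:,:2].astype(np.float32),cv2.DIST_HUBER,0,.01,.01).ravel(); print(n,'lid',len(Q),np.degrees(np.arctan2(vy,vx)),Q.min(0),Q.max(0),a,b)
    for lo,hi in((.02,.05),(.05,.09)): 
        pass
    # inner well edges: floor pixels extents
    R=(z>.09)&(z<.105)&(x>.3)&(x<.65)&(y>.13)&(y<.33)
    from scipy.optimize import minimize
    Q=P[R]
    def cost(p):
        c,si=np.cos(p[2]),np.sin(p[2]); d=Q[:,:2]-p[:2]; a=d@[c,si]; b=d@[-si,c]
        ex=np.maximum(abs(a)-.075,0)+np.maximum(abs(b)-.102,0)
        i=np.minimum(np.maximum(.048-abs(a),0),np.maximum(.075-abs(b),0))
        return (ex+i).sum()
    r=min((minimize(cost,[.475+dx,.25+dy,np.radians(90+g)],method='Nelder-Mead') for dx in(-.01,.01) for dy in (-.01,.01) for g in(-5,5)),key=lambda r:r.fun)
    print(n,'bath',r.x[:2],np.degrees(r.x[2]),r.fun/len(Q))
    m=(z>.12)&(z<.23)&(x>.5)&(x<.85)&(y>.02)&(y<.35); Q=P[m]; print(n,'tap',Q.min(0).round(3),Q.max(0).round(3))
P=cloud(s);x,y,z=P[...,0],P[...,1],P[...,2]
d=np.hypot(x-.584,y+.493); m=(z>.22)&(z<.285)&(d>.125)&(d<.25)&(y<-.3); Q=P[m]
print('beak',len(Q),Q.min(0).round(3),Q.max(0).round(3)); tip=Q[np.hypot(Q[:,0]-.584,Q[:,1]+.493)>.185]; print('tip',np.median(tip,0),tip.min(0),tip.max(0))
# tall things near approach path
v=np.array([P[j,i] for j,i in((72,228),(68,222))]);print(v)
m=(x>.1)&(x<.5)&(y<-.25)&(y>-.75)&(z>.06)&(z<.3); k,l,st,_=cv2.connectedComponentsWithStats(m.astype(np.uint8))
for i in range(1,k):
    if st[i,4]>20: Q=P[l==i]; print(st[i],Q.min(0).round(3),Q.max(0).round(3))
```

```text
top lid 1404 23.647436 [0.38248561 0.31216921 0.13006129] [0.64999933 0.41997006 0.24999253] 0.4961344 0.34398502
top bath [0.47431065 0.25710207] 91.69350670930612 0.00027306337384380973
top tap [0.5   0.022 0.12 ] [0.85 0.35 0.23]
side lid 1338 4.066089 [0.38149733 0.31520626 0.13014359] [0.64100303 0.41996661 0.24810065] 0.48061022 0.32877204
side bath [0.4746481  0.25823317] 91.25439822376993 0.0002480491841829819
side tap [0.5  0.02 0.12] [0.725 0.339 0.23 ]
beak 1629 [ 0.401 -0.721  0.22 ] [ 0.787 -0.347  0.285]
tip [ 0.71009797 -0.40827555  0.25770107] [ 0.40102554 -0.72112907  0.22005264] [ 0.78743071 -0.34673044  0.28497794]
[[ 0.42070774 -0.38939348  0.26640012]
 [ 0.42892864 -0.40489068  0.27126456]]
[224   0   9   9  66] [ 0.259 -0.676  0.226] [ 0.286 -0.661  0.254]
[245   0  25  22 150] [ 0.204 -0.582  0.227] [ 0.271 -0.529  0.3  ]
[191  53  43  73 984] [ 0.401 -0.469  0.063] [ 0.5   -0.383  0.3  ]
[302  82  11  30 131] [ 0.171 -0.359  0.06 ] [ 0.226 -0.328  0.145]
[278  98   4  32  98] [ 0.29  -0.348  0.06 ] [ 0.32  -0.303  0.145]
[236 124  17  28 160] [ 0.426 -0.337  0.06 ] [ 0.446 -0.279  0.144]
```

Run:
```python
from h import *
s=load('side');P=cloud(s);x,y,z=P[...,0],P[...,1],P[...,2]
for n in('side','top'):
    P=cloud(load(n));x,y,z=P[...,0],P[...,1],P[...,2]
    m=(z>.235)&(z<.285)&(np.hypot(x-.584,y+.493)>.13)&(x>.36)&(x<.56)&(y<-.33)&(y>-.56); Q=P[m][:,:2]
    h=cv2.convexHull((Q*1000).astype(np.float32))[:,0]; print(n,len(Q),cv2.minAreaRect((Q*1000).astype(np.float32)));print(h[np.argsort(-h[:,1])][:8].round().tolist())
w=snap('wrist');print(np.round(w['T_tool_cam'],3),w['fovy'])
```

```text
side 579 ((434.8599853515625, -418.49920654296875), (72.05210876464844, 76.79621887207031), 60.258914947509766)
[[425.0, -383.0], [431.0, -383.0], [416.0, -383.0], [413.0, -386.0], [407.0, -390.0], [460.0, -394.0], [404.0, -395.0], [402.0, -403.0]]
top 451 ((434.3250732421875, -421.54083251953125), (68.33711242675781, 74.4986572265625), 62.75118637084961)
[[428.0, -385.0], [420.0, -386.0], [416.0, -387.0], [411.0, -392.0], [447.0, -393.0], [405.0, -398.0], [402.0, -403.0], [402.0, -404.0]]
[[ 0.001 -0.965 -0.263  0.071]
 [ 1.     0.001  0.    -0.001]
 [-0.    -0.263  0.965 -0.159]
 [ 0.     0.     0.     1.   ]] 71.77259471614427
```

```bash
cat >> h.py <<'E'
def delta(x,y,z,ya=None):
    o=status.get_obs(); R=Ro.from_euler('xyz',o['orientation'],degrees=True).as_matrix()
    d=R.T@(np.array([x,y,z])-o['tool_pos']); a=np.degrees(np.arctan2(R[1,1],R[0,1]))
    print('t',o['clock'],'pos',np.round(o['tool_pos'],4),'yang',a.round(2),'delta',d.round(4),'turn',None if ya is None else round(a-ya,2),'q',np.round(o['joint_pos'],1),'F',np.round(o['force'],1))
E
echo '{"sx": [0, 0, -0.04, -0.09, -0.14, -0.19, -0.24, -0.29], "sy": [0, 0, 0.03, 0.07, 0.11, 0.147, 0.186, 0.225], "sz": [-0.06, -0.115, -0.115, -0.115, -0.115, -0.115, -0.115, -0.115], "twist": [10, 20, 30, 40, 50, 60, 70, 80], "jaw": [0.088, 0.088, 0.088, 0.088, 0.088, 0.088, 0.088, 0.088]}' > rows.txt && python3 -m pendant rows.txt
python3 -c "
from h import *
delta(.437,-.308,.34,15.4)"
```

```text
clock: 1.15
tool_pos: [0.4256, -0.3288, 0.3407]
orientation: [180.0, 0.0, 123.1]
force: [1.2, -0.8, 0.6]
opening: 0.0875
gripper_force: 0.0
t 1.15 pos [ 0.4256 -0.3288  0.3407] yang 33.12 delta [0.0112 0.0209 0.0007] turn 17.72 q [ -16.8    4.3   -5.5   -0.   -80.2 -130.1] F [ 1.2 -0.8  0.6]
```

Run:
```python
from h import *
s=snap('side');w=snap('wrist')
P=cloud(s);o=s['obs'];R=Ro.from_euler('xyz',o['orientation'],degrees=True).as_matrix()
Q=(P.reshape(-1,3)-o['tool_pos'])@R
for lo in np.arange(-.22,.03,.02):
    q=Q[(Q[:,2]>lo)&(Q[:,2]<lo+.02)&(abs(Q[:,0])<.16)&(abs(Q[:,1])<.16)]
    if len(q)>3: print(lo.round(2),len(q),np.percentile(q,1,0)[:2].round(3),np.percentile(q,99,0)[:2].round(3))
a=cv2.resize(s['frame'][20:200,150:390,::-1],(400,300),interpolation=cv2.INTER_CUBIC);b=cv2.resize(w['frame'][:,:,::-1],(400,300))
cv2.imwrite('pics/p4.png',np.hstack([a,b]))
```

```text
-0.2 24 [-0.002  0.022] [0.024 0.035]
-0.18 301 [-0.022 -0.006] [0.04  0.039]
-0.16 145 [-0.021 -0.016] [0.04  0.019]
-0.14 314 [-0.021 -0.045] [0.027 0.019]
-0.12 1290 [-0.034 -0.091] [0.04  0.098]
-0.1 641 [-0.035 -0.085] [0.04  0.097]
-0.08 278 [-0.035 -0.083] [0.041 0.091]
-0.06 39 [-0.009 -0.062] [ 0.012 -0.042]
-0.04 386 [-0.159 -0.056] [0.012 0.102]
-0.02 649 [-0.159 -0.052] [0.012 0.114]
-0.0 445 [-0.159 -0.034] [-0.116  0.126]
0.02 356 [-0.159 -0.012] [-0.114  0.128]
```

View pics/p4.png

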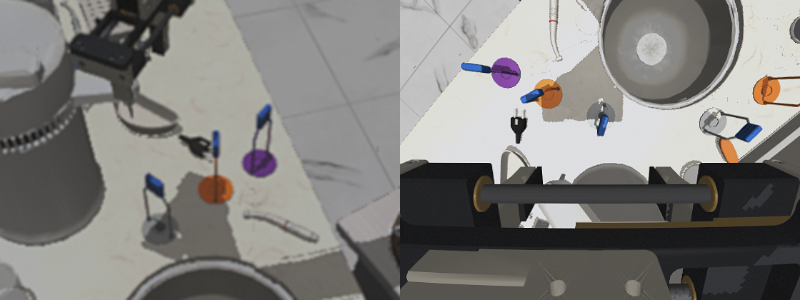

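The gripper body measures ±40 mm (x) by ±97 mm (y) about the tool and nothing sticks out at the camera. The ball tray is at wrist crop (600,118), still ahead of the tool. The last joint's range means I need the half-turned grasp so that the bath leg works, so I'll turn back by about 162°.

```bash
echo '{"sx": [0, 0, 0, 0, 0, 0, 0, 0], "sy": [0, 0, 0, 0, 0, 0, 0, 0], "sz": [0, 0, 0, 0, 0, 0, 0, 0], "twist": [-10, -20, -30, -40, -50, -60, -70, -80], "jaw": [0.088, 0.088, 0.088, 0.088, 0.088, 0.088, 0.088, 0.088]}' > rows.txt && python3 -m pendant rows.txt >/dev/null
echo '{"sx": [0, 0, 0, 0, 0, 0, 0, 0], "sy": [0, 0, 0, 0, 0, 0, 0, 0], "sz": [0, 0, 0, 0, 0, 0, 0, 0], "twist": [-10, -20, -30, -40, -50, -60, -70, -80], "jaw": [0.088, 0.088, 0.088, 0.088, 0.088, 0.088, 0.088, 0.088]}' > rows.txt && python3 -m pendant rows.txt | head -3
python3 - <<'E'
from h import *
w=snap('wrist');P=cloud(w);hsv=cv2.cvtColor(w['frame'],cv2.COLOR_RGB2HSV);x,y,z=np.moveaxis(P,-1,0)
m=((hsv[...,0]>105)&(hsv[...,0]<128)&(hsv[...,1]>110)&(z>.08)&(z<.17)).astype(np.uint8)
k,l,st,_=cv2.connectedComponentsWithStats(m)
for i in range(1,k):
    if st[i,4]>30:
        Q=P[l==i];top=Q[Q[:,2]>.137];print(st[i],cv2.minAreaRect((top[:,:2]*1000).astype(np.float32)),np.median(top,0).round(4))
m=(np.hypot(x-.437,y+.308)<.05)&(z<.03)&(z>.002);Q=P[m];print('plate',len(Q),cv2.minEnclosingCircle((Q[:,:2]*1000).astype(np.float32)))
cv2.imwrite('pics/p5.png',cv2.resize(w['frame'][:,:,::-1],(800,600)))
delta(.437,-.308,.119,195.4)
E
```

```text
clock: 3.25
tool_pos: [0.4247, -0.3308, 0.3404]
orientation: [180.0, 0.0, -76.2]
[256 177  11  31 271] ((435.85040283203125, -312.99310302734375), (11.767711639404297, 35.59767532348633), 16.875192642211914) [ 0.436  -0.3138  0.141 ]
[349 186  29  27 387] ((304.4261169433594, -336.02081298828125), (33.13542175292969, 11.998122215270996), 57.50407409667969) [ 0.3046 -0.3366  0.141 ]
[420 201  37  18 434] ((199.0880889892578, -345.5845947265625), (34.62281036376953, 11.844491004943848), 24.697324752807617) [ 0.2004 -0.3457  0.1411]
plate 888 ((431.42596435546875, -309.8270568847656), 38.506431579589844)
t 3.3 pos [ 0.4248 -0.3308  0.3404] yang -165.73 delta [-0.019  -0.0176  0.2214] turn -361.13 q [-17.    4.4  -5.4  -0.  -80.2  31.3] F [ 1.   0.3 -0.5]
```

View pics/p5.png

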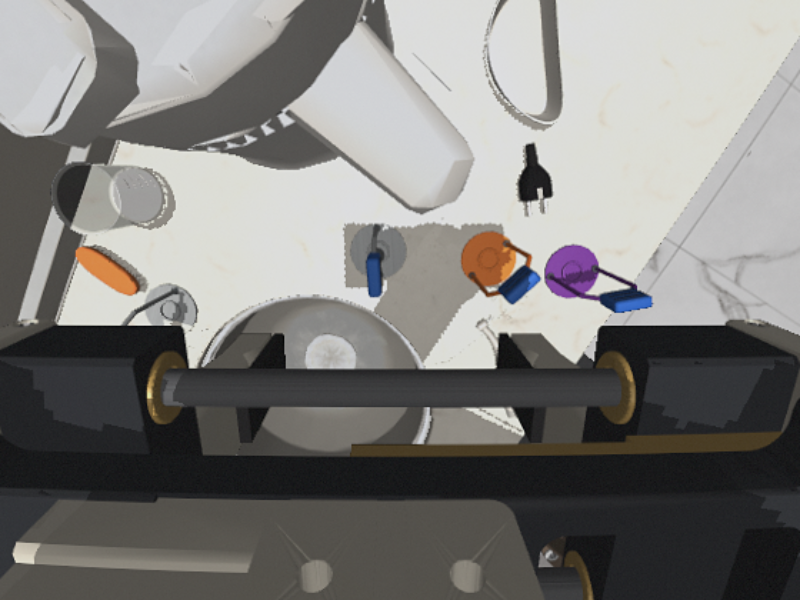

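The ball tray is at (377,250) with its grip at (374,275), and the beak tip is at (430,205). I'll descend beside the beak and measure again.

```bash
echo '{"sx": [-0.0164, -0.0164, -0.0164, -0.0164, -0.0164], "sy": [-0.016, -0.016, -0.016, -0.016, -0.016], "sz": [0, 0.05, 0.1, 0.14, 0.14], "twist": [-1.7, -1.7, -1.7, -1.7, -1.7], "jaw": [0.088, 0.088, 0.088, 0.088, 0.088]}' > rows.txt && python3 -m pendant rows.txt
python3 - <<'E'
from h import *
w=snap('wrist');P=cloud(w);hsv=cv2.cvtColor(w['frame'],cv2.COLOR_RGB2HSV);x,y,z=np.moveaxis(P,-1,0)
m=((hsv[...,0]>105)&(hsv[...,0]<128)&(hsv[...,1]>110)&(z>.08)&(z<.17)).astype(np.uint8)
k,l,st,_=cv2.connectedComponentsWithStats(m)
for i in range(1,k):
    if st[i,4]>30:
        Q=P[l==i];top=Q[Q[:,2]>.137];print(st[i],cv2.minAreaRect((top[:,:2]*1000).astype(np.float32)),np.median(top,0).round(4))
cv2.imwrite('pics/p6.png',cv2.resize(w['frame'][:,:,::-1],(800,600)))
delta(.4363,-.311,.119,-164)
E
```

```text
clock: 3.92
tool_pos: [0.4347, -0.3104, 0.198]
orientation: [179.7, 0.2, -75.0]
force: [0.4, -0.9, 0.9]
opening: 0.0878
gripper_force: 0.0
[264 185  16  51 720] ((436.2005920410156, -312.9093933105469), (11.597335815429688, 35.41489791870117), 17.376773834228516) [ 0.4365 -0.3143  0.1411]
[403 202  55  38 887] ((304.7685852050781, -336.18408203125), (34.9957160949707, 12.91456413269043), 54.26374435424805) [ 0.301  -0.3439  0.1408]
t 3.975 pos [ 0.4363 -0.3112  0.2005] yang -164.95 delta [-0.0001 -0.0003  0.0815] turn -0.95 q [-14.5   8.6 -18.9   0.  -62.6  29.5] F [-0.5  0.4  1.3]
```

View pics/p6.png

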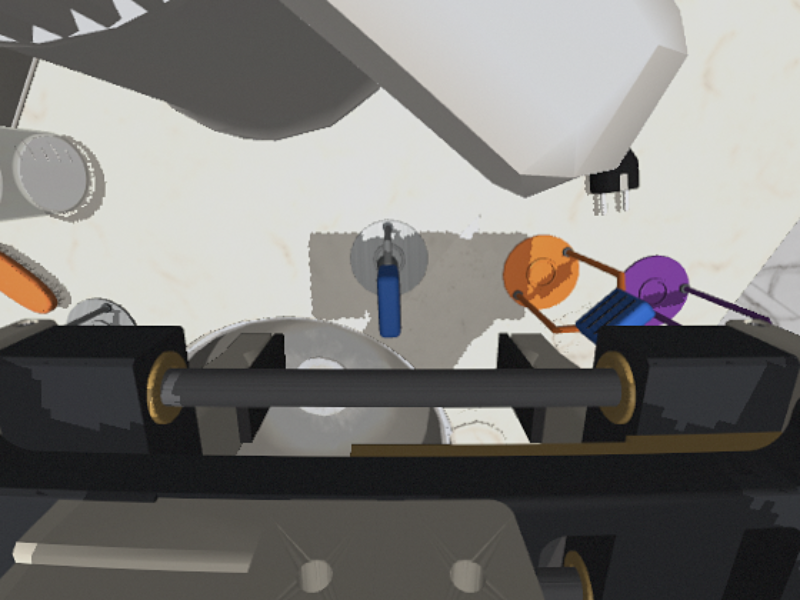

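The tab at (388,300) lies centred between the fingers. I'll descend and pinch.

```bash
echo '{"sx": [0, 0, 0, 0, 0, 0, 0, 0], "sy": [0, 0, 0, 0, 0, 0, 0, 0], "sz": [0.035, 0.06, 0.0665, 0.0665, 0.0665, 0.0665, 0.0665, 0.0665], "twist": [-1.5, -1.5, -1.5, -1.5, -1.5, -1.5, -1.5, -1.5], "jaw": [0.088, 0.088, 0.088, 0.05, 0.03, 0.02, 0.016, 0.013]}' > rows.txt && python3 -m pendant rows.txt
echo '{"sx": [0, 0, 0, 0], "sy": [0, 0, 0, 0], "sz": [0, 0, 0, 0], "twist": [0, 0, 0, 0], "jaw": [0.01, 0.005, 0, 0]}' > rows.txt && python3 -m pendant rows.txt
python3 -c "
from h import *
delta(.4363,-.311,.134,-164)"
```

```text
clock: 4.97
tool_pos: [0.4368, -0.3109, 0.1344]
orientation: [-180.0, -0.0, -73.4]
force: [-1.0, -0.5, -0.7]
opening: 0.043
gripper_force: 0.0
clock: 5.48
tool_pos: [0.4366, -0.3109, 0.1341]
orientation: [180.0, 0.0, -73.4]
force: [-1.1, -0.6, 1.9]
opening: 0.0113
gripper_force: 30.0
t 5.475 pos [ 0.4366 -0.3109  0.1341] yang -163.38 delta [-0.      0.0003  0.0001] turn 0.62 q [-14.5  12.2 -24.1   0.  -53.8  31.1] F [-1.1 -0.6  1.9]
```

```bash
echo '{"sx": [0, 0, 0, 0, 0, 0, 0, 0], "sy": [0, 0, 0, 0, 0, 0, 0, 0], "sz": [-0.003, -0.01, -0.022, -0.038, -0.056, -0.074, -0.086, -0.092], "twist": [0, 0, 0, 0, 0, 0, 0, 0], "jaw": [0, 0, 0, 0, 0, 0, 0, 0]}' > rows.txt && python3 -m pendant rows.txt
echo '{"sx": [0, 0, 0, 0, 0, 0, 0, 0], "sy": [0, 0, 0, 0, 0, 0, 0, 0], "sz": [-0.005, -0.016, -0.034, -0.056, -0.08, -0.104, -0.122, -0.13], "twist": [0, 0, 0, 0, 0, 0, 0, 0], "jaw": [0, 0, 0, 0, 0, 0, 0, 0]}' > rows.txt && python3 -m pendant rows.txt
python3 - <<'E'
from h import *
w=snap('wrist')
cv2.imwrite('pics/p7.png',cv2.resize(w['frame'][40:280,110:430,::-1],(800,600),interpolation=cv2.INTER_CUBIC))
delta(.4745,.2527,.356,-173)
E
```

```text
clock: 6.48
tool_pos: [0.437, -0.311, 0.2273]
orientation: [-179.9, -0.0, -73.4]
force: [-0.2, 0.8, -2.2]
opening: 0.0113
gripper_force: 30.0
clock: 7.48
tool_pos: [0.437, -0.3111, 0.3574]
orientation: [-179.9, -0.1, -73.4]
force: [0.3, -0.5, -1.6]
opening: 0.0117
gripper_force: 30.0
t 7.525 pos [ 0.4371 -0.3112  0.3578] yang -163.37 delta [-0.5296 -0.1972  0.0014] turn 9.63 q [-14.5   3.9  -3.8   0.  -82.2  31.1] F [-0.5 -0.4 -0.8]
```

View pics/p7.png

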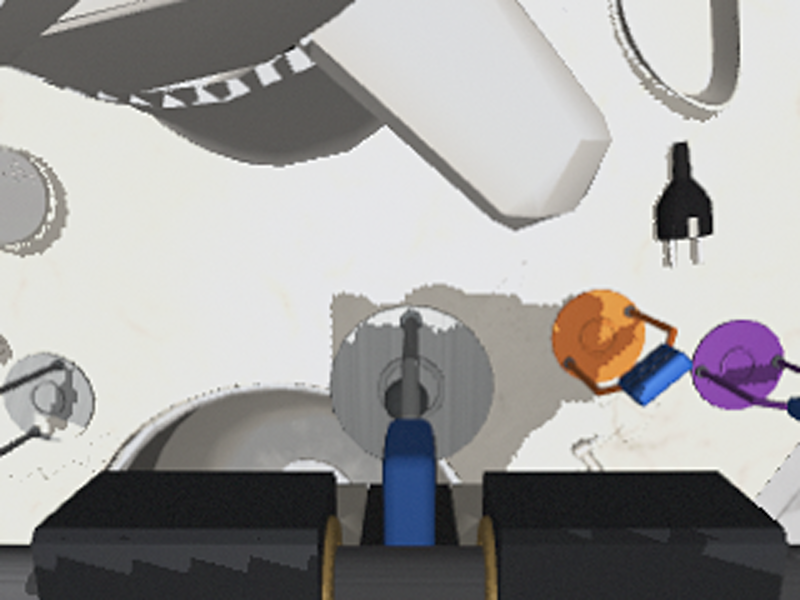

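The ball sits in the pocket at (405,395) and the tray hangs level, so I'll carry it over the sink to the bath with smooth acceleration.

```bash
echo '{"sx": [-0.0037, -0.0131, -0.0281, -0.0487, -0.075, -0.1049, -0.1368, -0.1687], "sy": [-0.0014, -0.0049, -0.0105, -0.0181, -0.0279, -0.0391, -0.051, -0.0628], "sz": [-0.002, -0.006, -0.011, -0.015, -0.018, -0.02, -0.02, -0.02], "twist": [0, 0, 0, 0, 0, 0, 0, 0], "jaw": [0, 0, 0, 0, 0, 0, 0, 0]}' > rows.txt && python3 -m pendant rows.txt
echo '{"sx": [-0.0319, -0.0637, -0.0956, -0.1274, -0.1593, -0.1911, -0.223, -0.2549], "sy": [-0.0119, -0.0237, -0.0356, -0.0475, -0.0593, -0.0712, -0.0831, -0.0949], "sz": [0, 0, 0, 0, 0, 0, 0, 0], "twist": [0, 0, 0, 0, 0, 0, 0, 0], "jaw": [0, 0, 0, 0, 0, 0, 0, 0]}' > rows.txt && python3 -m pendant rows.txt
echo '{"sx": [-0.0281, -0.0525, -0.0722, -0.0872, -0.0975, -0.1032, -0.106, -0.106], "sy": [-0.0105, -0.0196, -0.0269, -0.0325, -0.0364, -0.0385, -0.0395, -0.0395], "sz": [0, 0, 0, 0, 0, 0, 0, 0], "twist": [1.5, 4, 6.5, 9, 11, 13, 14.5, 15], "jaw": [0, 0, 0, 0, 0, 0, 0, 0]}' > rows.txt && python3 -m pendant rows.txt
python3 - <<'E'
from h import *
w=snap('wrist');P=cloud(w)
cv2.imwrite('pics/p8.png',cv2.resize(w['frame'][:,:,::-1],(800,600),interpolation=cv2.INTER_CUBIC))
x,y,z=np.moveaxis(P,-1,0)
m=(z>.22)&(z<.275)&(np.hypot(x-.4745,y-.2527)<.06);Q=P[m];print('tray',len(Q),cv2.minEnclosingCircle((Q[:,:2]*1000).astype(np.float32)),np.median(Q,0))
for lab,mm in(('lid',(z>.12)&(z<.24)&(y>.29)&(y<.36)),('rim',(z>.09)&(z<.105)&(y>.1)&(y<.33)&(x>.3)&(x<.65))):
    Q=P[mm]; print(lab,len(Q),Q.min(0).round(3),Q.max(0).round(3)) if len(Q) else 0
delta(.4745,.2527,.192,-178.6)
E
```

```text
clock: 8.52
tool_pos: [0.4484, -0.1294, 0.3765]
orientation: [-180.0, 0.0, -73.3]
force: [0.1, -0.6, -2.0]
opening: 0.0116
gripper_force: 30.0
clock: 9.52
tool_pos: [0.4659, 0.1419, 0.3765]
orientation: [-180.0, 0.0, -73.3]
force: [0.8, 0.1, -1.3]
opening: 0.0112
gripper_force: 30.0
clock: 10.52
tool_pos: [0.4738, 0.2533, 0.3763]
orientation: [180.0, -0.0, -88.4]
force: [-0.7, 0.3, -1.9]
opening: 0.0114
gripper_force: 30.0
tray 2699 ((472.93994140625, 251.72280883789062), 33.913639068603516) [0.47123394 0.24768848 0.24585963]
lid 3018 [0.379 0.311 0.12 ] [0.897 0.36  0.199]
rim 5242 [0.371 0.181 0.09 ] [0.575 0.319 0.105]
t 10.575 pos [0.4739 0.253  0.3763] yang -178.38 delta [ 0.0004 -0.0006  0.1843] turn 0.22 q [ 49.    3.8  -1.6  -0.  -84.6 -47.4] F [ 1.   0.4 -1.7]
```

View pics/p8.png

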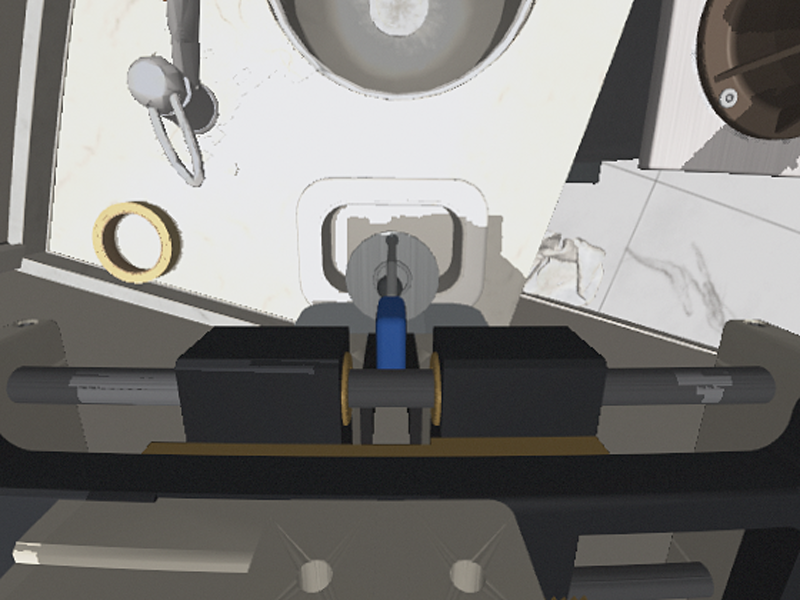

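The tray is centred over the well with the ball in the pocket at (390,280), and the open lid is at the lower edge near (390,315). I'll lower it gently.

```bash
echo '{"sx": [-0.001, -0.0025, -0.0025, -0.0025, -0.0025, -0.0025, -0.0025, -0.0025], "sy": [0, 0, 0, 0, 0, 0, 0, 0], "sz": [0.003, 0.01, 0.022, 0.037, 0.053, 0.068, 0.08, 0.086], "twist": [0, 0, 0, 0, 0, 0, 0, 0], "jaw": [0, 0, 0, 0, 0, 0, 0, 0]}' > rows.txt && python3 -m pendant rows.txt
echo '{"sx": [0, 0, 0, 0, 0, 0, 0, 0], "sy": [0, 0, 0, 0, 0, 0, 0, 0], "sz": [0.006, 0.018, 0.034, 0.051, 0.068, 0.082, 0.092, 0.096], "twist": [0, 0, 0, 0, 0, 0, 0, 0], "jaw": [0, 0, 0, 0, 0, 0, 0, 0]}' > rows.txt && python3 -m pendant rows.txt
python3 - <<'E'
from h import *
delta(.4745,.2557,.194,-178.6)
w=snap('wrist');s=snap('side')
a=cv2.resize(s['frame'][235:385,285:435,::-1],(400,400),interpolation=cv2.INTER_CUBIC);b=cv2.resize(w['frame'][100:300,180:380,::-1],(400,400),interpolation=cv2.INTER_CUBIC)
cv2.imwrite('pics/p9.png',np.hstack([a,b]))
E
```

```text
clock: 11.58
tool_pos: [0.474, 0.2553, 0.2892]
orientation: [180.0, -0.0, -88.4]
force: [-0.4, 0.2, -2.6]
opening: 0.0112
gripper_force: 30.0
clock: 12.58
tool_pos: [0.474, 0.2553, 0.1935]
orientation: [180.0, -0.0, -88.4]
force: [-0.4, -0.7, -2.0]
opening: 0.0113
gripper_force: 30.0
t 12.575 pos [0.474  0.2553 0.1935] yang -178.37 delta [-0.0004 -0.0005 -0.0005] turn 0.23 q [ 49.2   9.1 -19.2   0.  -61.7 -47.5] F [-0.4 -0.7 -2. ]
```

View pics/p9.png

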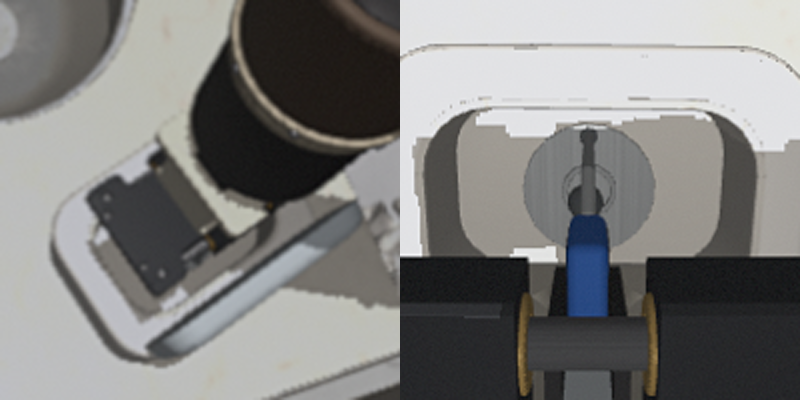

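The left crop shows the lid still upright at (270,285). The right crop shows the tray free in the well with the ball in its pocket at (588,200). I'll hold for over 3 s, check, then hand in.

```bash
for i in 1 2 3 4; do echo '{"sx": [0, 0, 0, 0, 0, 0, 0, 0], "sy": [0, 0, 0, 0, 0, 0, 0, 0], "sz": [0, 0, 0, 0, 0, 0, 0, 0], "twist": [0, 0, 0, 0, 0, 0, 0, 0], "jaw": [0, 0, 0, 0, 0, 0, 0, 0]}' > rows.txt && python3 -m pendant rows.txt | tail -6; done
python3 - <<'E'
from h import *
w=snap('wrist');P=cloud(w);x,y,z=np.moveaxis(P,-1,0)
Q=P[(z>.055)&(z<.075)&(np.hypot(x-.474,y-.254)<.04)];print('tray',cv2.minEnclosingCircle((Q[:,:2]*1000).astype(np.float32)),np.median(Q,0))
delta(.474,.2553,.1935)
print(job.close_job())
E
```

```text
clock: 13.68
tool_pos: [0.4741, 0.2555, 0.1942]
orientation: [180.0, -0.0, -88.4]
force: [0.3, -0.7, -2.1]
opening: 0.0113
gripper_force: 30.0
clock: 14.68
tool_pos: [0.4742, 0.2555, 0.1942]
orientation: [-180.0, -0.0, -88.4]
force: [-0.1, -0.3, -2.2]
opening: 0.0113
gripper_force: 30.0
clock: 15.68
tool_pos: [0.4741, 0.2554, 0.1942]
orientation: [180.0, -0.0, -88.4]
force: [0.6, 0.8, -1.8]
opening: 0.0113
gripper_force: 30.0
clock: 16.68
tool_pos: [0.4742, 0.2554, 0.1942]
orientation: [180.0, -0.0, -88.4]
force: [0.1, 0.4, -1.7]
opening: 0.0115
gripper_force: 30.0
tray ((473.3531799316406, 253.69847106933594), 33.8017692565918) [0.47009445 0.24909244 0.06374226]
t 16.725 pos [0.4741 0.2555 0.1942] yang -178.37 delta [0.0002 0.0001 0.0007] turn None q [ 49.2   9.1 -19.2  -0.  -61.7 -47.5] F [ 0.5  0.4 -1.5]
the job is handed in; nothing more can be done
None
```

I handed the job in at about 17 s, with the gripper holding the ball tray level and still in the bath's well for 4 s: underside about 60 mm up, ball in its pocket, lid open; the verdict was not shown.

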